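# Contact check of a round sample in the probe fixture

### The job

Slide the sample carrier with the round white sample, sample end first, into the channel of the probe fixture until it is fully home against the end stop. Then press the spring plunger's head all the way down to its stop, so that the pin contacts the sample, keep it down for about two seconds, and let it come back up, with the carrier still home. Leave the carrier with the narrow bar sample and the other things on the table where they are.

Things in the scene. Friction and masses are not known exactly. Their poses are not given: they have to be found in the camera images.
- fixture: Probe fixture screwed to the table; origin on the table straight below the plunger's axis, +x from its open mouth into its channel, z up. Two guide rails 16 mm high form a channel 56 mm wide about y = 0, from x = -35 mm to an end stop. The channel's floor is the table.
- mouth (a point): Middle of the channel's open mouth, on the table, 79 mm in front (-x) of the plunger's axis: from x = -35 mm out to here the rails splay outward, to 90 mm inside width.
- end_stop (a point): Middle of the inner face of the end stop block (22 mm high), 11 mm above the table, at x = +20 mm in the fixture.
- bridge (a point): Centre of the black crossbar that spans the channel over the end part: 34 (x) x 118 (y) x 16 mm, underside 104 mm above the table, on posts at y = +-45 to 59 mm (feet to 75 mm). It carries an upright aluminium sleeve, 28 mm across, from 86 to 156 mm above the table, with a 40 mm collar on the crossbar; the plunger slides in it.
- probe_spot (a point): Point on the plunger's axis 16 mm above the table, with the fixture's axes: where the centre of the sample's top must lie.
- plunger_head (a point): Centre of the top face of the plunger's dark steel head, a disc 36 mm across and 10 mm thick, 180 mm above the table at rest; it moves down with the plunger.
- plunger (a joint): Plunger travel in m: 0 at rest (up), 0.014 pressed down to its stop (head against the sleeve). Spring: about 2 N to start, 6 N more over the travel; returns by itself when let go.
- probe_pin: Spring-loaded brass pin, 6 mm across, at the foot of the plunger; its tip is 27 mm above the table at rest and with a sample beneath it touches after 11 mm of plunger travel, adding up to 2 N. Origin as the fixture's, moving with the pin.
- round_carrier: Loose black sample carrier with the round white sample: slab 150 (x) x 50 (y) x 12 mm, 0.1 to 0.23 kg, origin at the centre of its underside. The disc (36 mm across, 4 mm thick) lies at x = +55 mm; at the other end (x = -55 mm) stands the grip tab. Home, its +x end is flat on the end stop, the disc under the plunger, the tab outside, 110 mm in front of the plunger's axis.
- sample (a point): Centre of the top of the round white sample, 55 mm along the carrier's +x, 16 mm above its underside.
- grip_tab (a point): Point to grip on the black upright tab of the round-sample carrier, 42 mm above its underside. The tab is 30 mm long (carrier x), 14 mm thick (y) and rises from the slab to 54 mm above the underside.
- bar_carrier: The other loose carrier, the same slab and tab, but with a narrow white bar sample (36 x 11 mm) instead of the disc; origin at the centre of its underside.
- spool: Bystander: copper wire spool, 60 mm across, 40 mm high.
- jar: Bystander: closed jar, 52 mm across, 75 mm high.
- screwdriver: Bystander: screwdriver lying on the table.
- mug: Bystander: white mug, 80 mm across, 90 mm high.
- weight: Bystander: steel weight with a knob, 36 mm across, 42 mm high.
- carton: Bystander: cardboard carton 90 x 60 x 45 mm.
- wrench: Bystander: wrench lying on the table.
Not all that is in view belongs to the job. What is shaped like the fixture but blue is not meant.

How it is judged:
By the outcome, as a careful person would: the job done as asked, in the order asked, and still so for the second after the job is handed in, with the robot touching nothing.
It also fails if it takes over 51 s, if anything falls off the work surface, if the arm or the gripper's body presses on something with over 40 N, if the wrist force passes 120 N, or if a joint passes its speed limit or range.

### The arm

A 6-joint arm with a two-finger parallel gripper is mounted at the origin on the work surface. World frame = base frame: x ahead of the robot, y to its left, z up, the work surface at z = 0. Lengths are in m, angles in degrees, forces in N, time in s.
With the tool pointing down it reaches from about 0.275 to 0.725 m from the base axis. Payload 5.6 kg.
Tool frame: the origin (TCP) lies midway between the tips of the shut fingers; the grasp point (between the pads) lies 19 mm behind it; z points along the fingers, y is the line along which they close (so a half turn about z gives the same grasp; the last joint's range is limited). The gripper opens to 85 mm and grips with 20 to 120 N. Pads are 22 mm wide; open, the fingers measure 114 mm over their backs; the gripper's body (76 mm by 85 mm) begins 54 mm behind the grasp point. The pads swing forward as they close: fully open they stand 13 mm farther back than shut.
Start: joints at [87.181, 14.616, 6.199, 0, -81.583, -16.306], TCP at [0.18, 0.52, 0.231] pointing down, gripper open.
Joint ranges: [-168.99, 168.99], [-69.2, 112.95], [-62.41, 85.93], [-164.36, 98.24], [-168.68, -3.75], [-174.98, 174.98]. Speed limits (degrees/s): [147.25, 147.25, 180, 180, 180, 180].

### API

Orientations are given as [roll, pitch, yaw] about the fixed x, y, z axes, in that order (R = Rz(yaw) Ry(pitch) Rx(roll)).
In Python, from rig import ctrl gives the robot as it stands. The module is installed in compiled form; this text tells all that it offers.
- The arm moves only by the shell command python3 -m crank 'ROWS' [FORCE]. ROWS is a JSON object of lists of equal length, an entry for each row: "jaw": the opening, from 0 (shut) to 1 (fully open); "dp": the shift along the tool's x, y, z as a fraction of full scale, a list of three; "rotation": the turn, a rotation vector about the tool's x, y, z as a fraction of full scale, a list of three. In form: {"jaw": [jaw, ...], "dp": [[tx, ty, tz], ...], "rotation": [[wx, wy, wz], ...]}. A call has exactly 10 rows; each row is the pose to reach, as a shift and turn from the pose commanded when the call began, along the tool's axes at that moment; what a row does not reach only later rows make up. Full scale, the value 1, is 20 cm for a shift and pi/2 rad for a turn. A row lasts 1/8 s, in which the tool goes at most 62.5 mm and 10.7 degrees, less where a joint would pass 70% of its speed; a pose out of reach is approached as far as the arm can. A call with a number of a shift or a turn outside -1 to 1 is refused whole. A call with a gripper value outside its range is refused whole. The fingers move at their own pace and stop on an object; FORCE is the grip in N (left out, the last holds). Time passes only in rows, so rows that repeat a pose let the fingers close, or fill a call up. It gives the time, the measured TCP pose, the force, the opening and the grip force at its end, in the units of the state.
- ctrl.state(): the state, without advancing time (a new reading comes with each control period).
- ctrl.camera(name): name is "scene" or "top" or "wrist"; returns the picture (420x560x3 uint8, red, green, blue); there is no depth.
- ctrl.camera_model(name): a dict with "camera_matrix" (3x3 intrinsics, pixels), "pose" (4x4, takes a point from camera to world coordinates); the wrist camera has in their place "T_tool_cam" (4x4, takes a point from camera to tool coordinates, whose origin is the TCP and whose axes are the flange's). Camera axes: x right, y down, z forward; pixel columns grow to the right and rows downward; lengths in m; the calibration is good to about 2 mm. A picture is of the moment at which its call begins: read the wrist's pose just before it. camera_model takes no time and is no camera call.
- ctrl.close_job(): hands the job in; it is judged then, once.
Trained networks look in the newest picture that a camera, given by its name, has taken for a name from the list of things; names that differ only in an ending like _2 or _b are one class to them, and where a whole thing is asked for, a point or a joint stands for the part that bears it (a point fixed in the world has none). Each returns a list of dicts, best first, with "p" (0 to 1); they miss things now and then, are a little off and sometimes report something else, mostly with a low value. They report only what shows in the picture. A call takes as long as a camera call. They do not tell look-alikes from the thing itself.
- ctrl.recognise(camera, query): "extent" ([centre column, centre row, width, height] in pixels, round what is visible of it).
- ctrl.landmark_of(camera, query): "location" ([column, row] in pixels: a listed point, or the origin of a listed thing).
The state is a dict: "t": time; "qpos": joint angles; "joint_vel": joint speeds; "joint_efforts": joint torques, N m; "ee_pos": TCP position; "orientation": TCP orientation; "ft_force": force on the tool from outside, world axes, zero at the start; "wrist_torque": the same for the moment, N m; "opening": opening from 0.0 (shut) to 1.0 (fully open); "finger_force": force on a finger pad.
Only numpy, scipy, OpenCV 4.12 (cv2) and the standard library are available. Lean on these libraries where they do the work, as an engineer would, in place of code of your own. Each camera call takes 0.05 s, during which the arm holds its last target. There are 200 camera calls.

## Working session

There is one attempt and no reset: what is moved stays moved. The work goes in short steps, Python scripts to look and compute and a shell command to move; the robot and the scene stay as the last step left them, time stands still between calls to the robot, and variables do not carry over. Pictures are saved under pics/ and viewed, at most 12 in all, crops included, and the job is handed in when it is done.

```bash
mkdir -p pics; ls; python3 - <<'E'
from rig import ctrl
import cv2,numpy as np
s=ctrl.state();print(s['t'],s['ee_pos'],s['orientation'],s['opening'],s['ft_force'])
ims=[]
for c in ("scene","top"):
    im=ctrl.camera(c)[:,:,::-1].copy();cv2.imwrite(f'pics/{c}0.png',im)
    for q in("fixture","round_carrier","bar_carrier","sample","grip_tab","plunger_head","mouth","end_stop","probe_spot"):
        r=ctrl.landmark_of(c,q);print(c,q,[(np.round(d['location']).tolist(),round(d['p'],2)) for d in r[:4]])
for c in("scene","top","wrist"):
    m=ctrl.camera_model(c);print(c,{k:np.round(v,3).tolist() for k,v in m.items()})
print(ctrl.state()['t'])
E
```

```text
pics
0.0 [0.17998842 0.51917533 0.23039019] [ 1.79889071e+02 -5.21004979e-03 -1.91280088e+01] 0.9940959378014405 [0.42704259 0.08343488 0.04091218]
scene fixture [([222.0, 246.0], 0.89), ([285.0, 177.0], 0.58)]
scene round_carrier [([221.0, 169.0], 0.88)]
scene bar_carrier [([325.0, 322.0], 0.94)]
scene sample [([204.0, 171.0], 0.58)]
scene grip_tab [([236.0, 160.0], 0.92)]
scene plunger_head [([242.0, 225.0], 0.7), ([213.0, 206.0], 0.54)]
scene mouth [([304.0, 163.0], 0.9), ([243.0, 226.0], 0.62), ([219.0, 167.0], 0.36), ([214.0, 206.0], 0.28)]
scene end_stop [([216.0, 250.0], 0.83), ([279.0, 175.0], 0.78)]
scene probe_spot [([283.0, 168.0], 0.71), ([221.0, 242.0], 0.7)]
top fixture [([295.0, 181.0], 0.63), ([340.0, 270.0], 0.58)]
top round_carrier [([374.0, 218.0], 0.62)]
top bar_carrier [([193.0, 224.0], 0.57)]
top sample [([377.0, 204.0], 0.89)]
top grip_tab [([370.0, 234.0], 0.91)]
top plunger_head [([299.0, 177.0], 0.68), ([346.0, 275.0], 0.5)]
top mouth [([343.0, 295.0], 0.73), ([300.0, 209.0], 0.59), ([196.0, 224.0], 0.51)]
top end_stop [([290.0, 176.0], 0.67), ([344.0, 264.0], 0.64), ([236.0, 273.0], 0.6), ([293.0, 178.0], 0.45)]
top probe_spot [([341.0, 272.0], 0.87), ([292.0, 183.0], 0.67), ([375.0, 202.0], 0.25), ([210.0, 168.0], 0.21)]
scene {'camera_matrix': [[428.353, 0.0, 275.207], [0.0, 428.353, 215.756], [0.0, 0.0, 1.0]], 'pose': [[-0.871, 0.385, -0.305, 0.854], [0.49, 0.697, -0.523, 0.617], [0.011, -0.605, -0.796, 1.05], [0.0, 0.0, 0.0, 1.0]]}
top {'camera_matrix': [[476.045, 0.0, 273.551], [0.0, 476.045, 211.908], [0.0, 0.0, 1.0]], 'pose': [[-0.011, -0.997, 0.077, 0.424], [-1.0, 0.012, 0.012, -0.003], [-0.013, -0.076, -0.997, 1.629], [0.0, 0.0, 0.0, 1.0]]}
wrist {'camera_matrix': [[373.487, 0.0, 276.856], [0.0, 373.487, 205.925], [0.0, 0.0, 1.0]], 'T_tool_cam': [[0.001, -0.965, -0.261, 0.066], [1.0, 0.0, 0.001, 0.0], [-0.001, -0.261, 0.965, -0.143], [0.0, 0.0, 0.0, 1.0]]}
1.0
```

```bash
python3 - <<'E'
import cv2,numpy as np
a=cv2.imread('pics/scene0.png');b=cv2.imread('pics/top0.png')
cv2.imwrite('pics/s1.png',cv2.resize(a,(800,600),interpolation=cv2.INTER_CUBIC))
cv2.imwrite('pics/t1.png',cv2.resize(b[120:345,150:450],(800,600),interpolation=cv2.INTER_CUBIC))
E
```

```text
(no output)
```

View pics/s1.png

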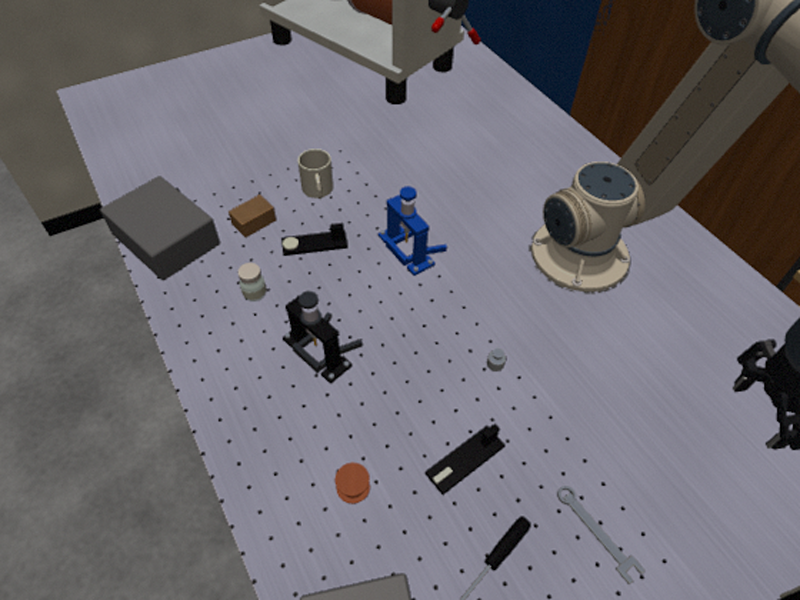

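View pics/t1.png

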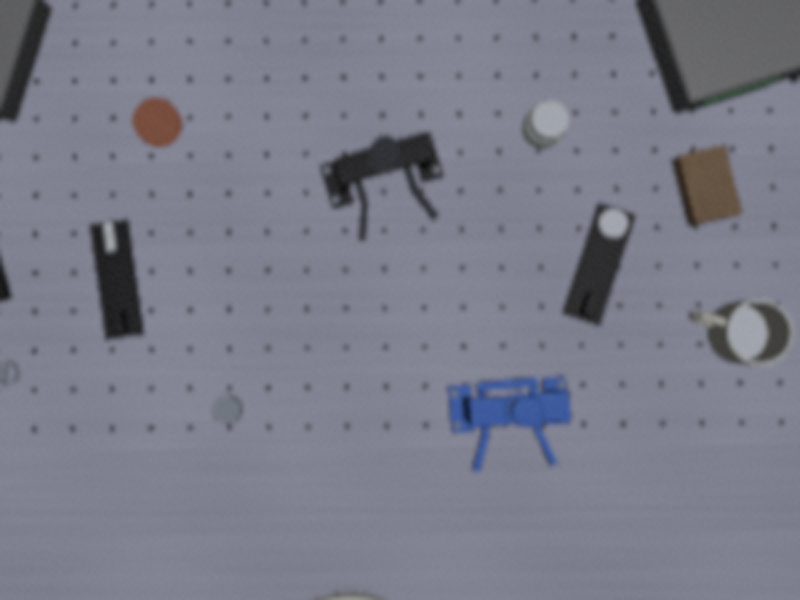

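The pictures show two fixtures: the black one at scene (222,246) / top (295,181), and the blue look-alike at scene (285,172) / top (341,271). I take the black one, since blue is not meant. There are also two carriers. The one at scene (221,169) / top (374,218) has the round white disc, so it is the one wanted. The one at scene (325,322) / top (193,224) has the narrow bar and stays. Next I work out positions.

```bash
cat > h.py <<'E'
import numpy as np,cv2
from rig import ctrl
from scipy.spatial.transform import Rotation as R
def cam(c,s=None):
    m=ctrl.camera_model(c);K=np.array(m['camera_matrix'])
    if c!='wrist': return K,np.array(m['pose'])
    T=np.eye(4);T[:3,:3]=R.from_euler('xyz',s['orientation'],degrees=True).as_matrix();T[:3,3]=s['ee_pos']
    return K,T@np.array(m['T_tool_cam'])
def onz(KT,uv,z):
    K,T=KT;d=T[:3,:3]@np.linalg.solve(K,[uv[0],uv[1],1.]);o=T[:3,3]
    return o+d*(z-o[2])/d[2]
def proj(KT,p):
    K,T=KT;q=K@(T[:3,:3].T@(np.array(p)-T[:3,3]));return q[:2]/q[2]
E
python3 - <<'E'
from h import *
Z=dict(fixture=0,mouth=0,end_stop=.011,probe_spot=.016,plunger_head=.18,round_carrier=0,sample=.016,grip_tab=.042)
D=dict(top=dict(fixture=(295,181),plunger_head=(299,177),mouth=(300,209),end_stop=(290,176),probe_spot=(292,183),round_carrier=(374,218),sample=(377,204),grip_tab=(370,234)),
scene=dict(fixture=(222,246),plunger_head=(213,206),end_stop=(216,250),probe_spot=(221,242),mouth=(243,226),round_carrier=(221,169),sample=(204,171),grip_tab=(236,160)))
for c in D:
    for k,uv in D[c].items(): print(c,k,np.round(onz(cam(c),uv,Z[k]),4))
E
```

```text
top fixture [ 0.655  -0.0585  0.    ]
top plunger_head [ 0.6417 -0.0649  0.18  ]
top mouth [ 0.558  -0.0743  0.    ]
top end_stop [ 0.671  -0.0412  0.011 ]
top probe_spot [ 0.646  -0.0476  0.016 ]
top round_carrier [ 0.5242 -0.3267  0.    ]
top sample [ 0.5707 -0.3349  0.016 ]
top grip_tab [ 0.4685 -0.3037  0.042 ]
scene fixture [ 0.6422 -0.0509  0.    ]
scene plunger_head [ 0.6463 -0.0598  0.18  ]
scene end_stop [ 0.6652 -0.0398  0.011 ]
scene probe_spot [ 0.6421 -0.0546  0.016 ]
scene mouth [ 0.5562 -0.0856  0.    ]
scene round_carrier [ 0.5144 -0.3318  0.    ]
scene sample [ 0.5723 -0.336   0.016 ]
scene grip_tab [ 0.4679 -0.3069  0.042 ]
```

```bash
python3 - <<'E'
import cv2,numpy as np
a=cv2.imread('pics/scene0.png')
cv2.imwrite('pics/c1.png',np.hstack([cv2.resize(a[140:200,180:280],(400,240),interpolation=cv2.INTER_CUBIC),cv2.resize(a[195:275,190:270],(400,240),interpolation=cv2.INTER_CUBIC)]))
E
```

```text
(no output)
```

View pics/c1.png

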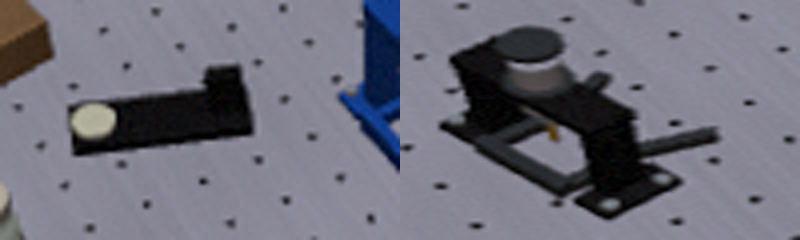

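The left crop confirms the round disc at the far end from the tab. The right crop confirms the black fixture, with its mouth opening toward the robot. I'll turn the tool half round on the way, which leaves the camera on the robot's side, and stop for a close look.

```bash
python3 -m crank '{"jaw":[1,1,1,1,1,1,1,1,1,1],"dp":[[0.1,0.1,0],[0.2,0.2,0],[0.3,0.3,0],[0.4,0.4,0],[0.5,0.5,0],[0.6,0.6,0],[0.7,0.7,0],[0.8,0.8,0],[0.9,0.9,0],[1,1,0]],"rotation":[[0,0,0.1],[0,0,0.2],[0,0,0.3],[0,0,0.4],[0,0,0.5],[0,0,0.6],[0,0,0.7],[0,0,0.8],[0,0,0.9],[0,0,1]]}' 80
python3 -m crank '{"jaw":[1,1,1,1,1,1,1,1,1,1],"dp":[[0.1,-0.08,0],[0.22,-0.17,0],[0.33,-0.26,0],[0.44,-0.35,0],[0.55,-0.44,0],[0.66,-0.53,0],[0.78,-0.62,0],[0.9,-0.71,0],[1,-0.8,0],[1,-0.8,0]],"rotation":[[0,0,0.1],[0,0,0.21],[0,0,0.32],[0,0,0.43],[0,0,0.54],[0,0,0.65],[0,0,0.76],[0,0,0.87],[0,0,0.97],[0,0,0.97]]}'
python3 - <<'E'
from h import *
s=ctrl.state();im=ctrl.camera('wrist');cv2.imwrite('pics/w1.png',cv2.resize(im[:,:,::-1],(800,600)))
print(s['t'],s['ee_pos'],s['orientation'])
KT=cam('wrist',s)
Z=dict(fixture=0,mouth=0,end_stop=.011,probe_spot=.016,plunger_head=.18,probe_pin=0,bridge=.112)
for q in Z:
    for d in ctrl.landmark_of('wrist',q)[:2]: print(q,round(d['p'],2),np.round(d['location'],1),np.round(onz(KT,d['location'],Z[q]),4))
np.savez('w1.npz',K=KT[0],T=KT[1])
E
```

```text
t: 2.25
ee_pos: [0.3039, 0.2643, 0.2314]
orientation: [-180.0, 0.0, -109.4]
ft_force: [-0.1, -0.2, -0.9]
opening: 1.002
finger_force: 0.0
t: 3.5
ee_pos: [0.3895, 0.0226, 0.2313]
orientation: [-180.0, -0.0, 163.4]
ft_force: [-0.1, 1.0, -0.2]
opening: 1.001
finger_force: 0.0
3.5 [0.38948676 0.02263068 0.23126725] [-1.79987080e+02 -3.92165847e-04  1.63387660e+02]
fixture 0.95 [ 55.6 195. ] [ 0.3472 -0.2032 -0.    ]
end_stop 0.66 [ 57.8 216.5] [ 0.3678 -0.2036  0.011 ]
```

View pics/w1.png

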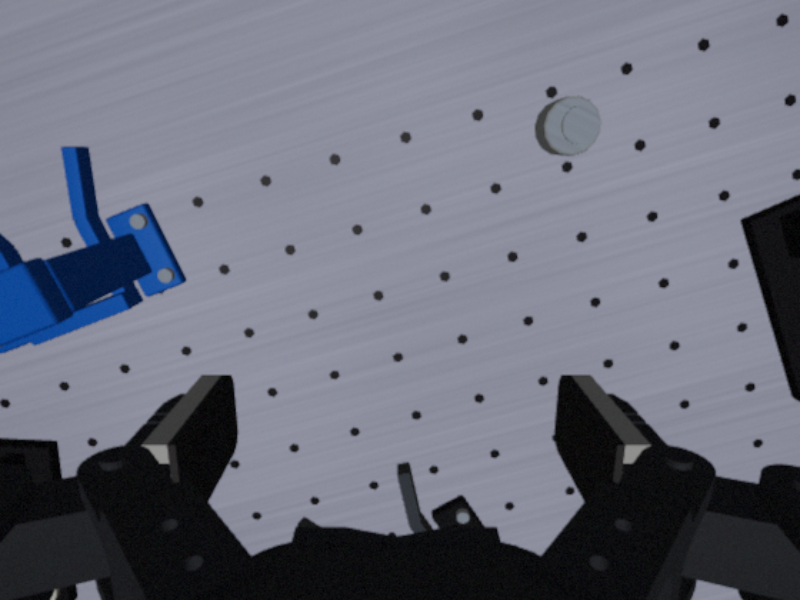

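The wrist view shows the blue fixture at left (100,270), the weight at (570,125), and only a rail tip of the black fixture at (405,480). I'll move nearer to the fixture so the whole of it comes into view.

```bash
python3 -m crank '{"jaw":[1,1,1,1,1,1,1,1,1,1],"dp":[[-0.12,-0.03,0],[-0.24,-0.06,0],[-0.36,-0.09,0],[-0.48,-0.12,-0.02],[-0.6,-0.16,-0.04],[-0.72,-0.19,-0.06],[-0.84,-0.22,-0.08],[-0.96,-0.25,-0.1],[-0.96,-0.25,-0.1],[-0.96,-0.25,-0.1]],"rotation":[[0,0,-0.05],[0,0,-0.1],[0,0,-0.15],[0,0,-0.2],[0,0,-0.25],[0,0,-0.3],[0,0,-0.35],[0,0,-0.38],[0,0,-0.38],[0,0,-0.38]]}'
python3 - <<'E'
from h import *
s=ctrl.state();im=ctrl.camera('wrist');cv2.imwrite('pics/w2raw.png',im[:,:,::-1]);cv2.imwrite('pics/w2.png',cv2.resize(im[:,:,::-1],(800,600)))
print(s['t'],s['ee_pos'],s['orientation'])
KT=cam('wrist',s)
Z=dict(fixture=0,mouth=0,end_stop=.011,probe_spot=.016,plunger_head=.18)
for q in Z:
    for d in ctrl.landmark_of('wrist',q)[:2]: print(q,round(d['p'],2),np.round(d['location'],1),np.round(onz(KT,d['location'],Z[q]),4))
np.savez('w2.npz',K=KT[0],T=KT[1])
E
```

```text
t: 5.15
ee_pos: [0.559, -0.0781, 0.251]
orientation: [180.0, -0.0, -162.2]
ft_force: [-0.1, 0.4, 0.2]
opening: 1.0
finger_force: 0.0
5.15 [ 0.55899604 -0.07809767  0.2510324 ] [ 1.79985080e+02 -2.89996878e-02 -1.62226886e+02]
fixture 0.56 [278.6 249.2] [ 0.6449 -0.0491  0.    ]
end_stop 0.9 [279.3 272.1] [ 0.6665 -0.0414  0.011 ]
end_stop 0.31 [ 86.2 238.7] [ 0.6932 -0.2533  0.011 ]
probe_spot 0.98 [280.9 253.4] [ 0.6428 -0.0473  0.016 ]
plunger_head 0.62 [279.5 355.9] [ 0.649  -0.0479  0.18  ]
```

View pics/w2.png

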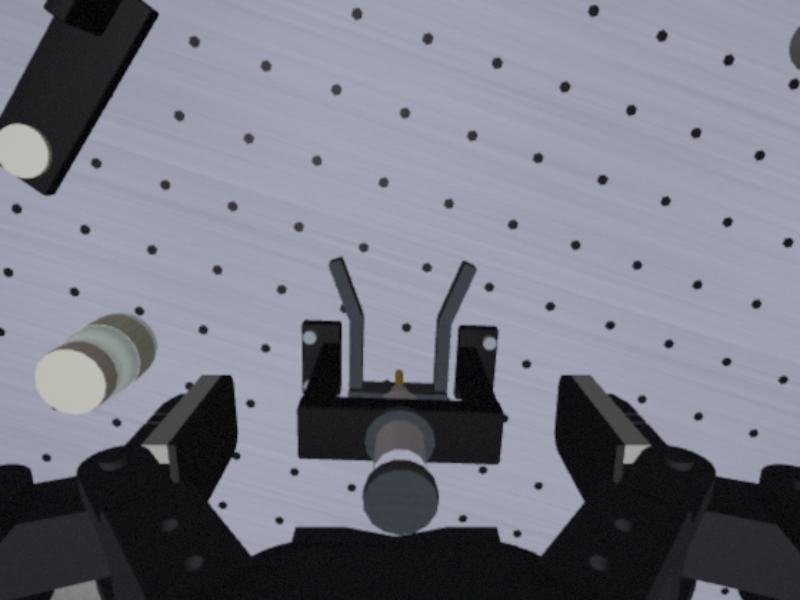

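The wrist view now shows the whole black fixture: rail tips at (340,262) and (468,266), the head at (401,490), and the carrier with the round sample at top left. I'll enlarge this for precise picks and fit the fixture pose.

```bash
python3 - <<'E'
import cv2
a=cv2.imread('pics/w2raw.png')[175:295,205:355]
cv2.imwrite('pics/z2.png',cv2.convertScaleAbs(cv2.resize(a,(750,600),interpolation=cv2.INTER_CUBIC),alpha=1.6,beta=20))
E
```

```text
(no output)
```

View pics/z2.png

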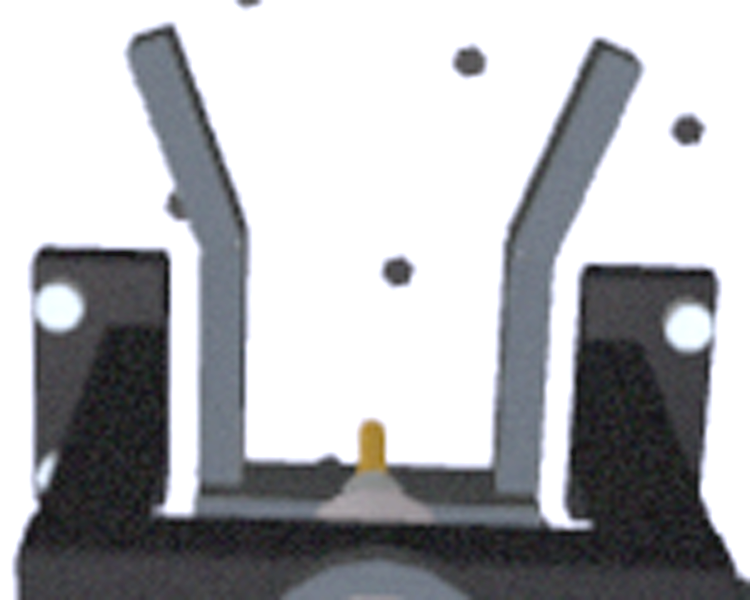

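```bash
cat > fit.py <<'E'
from h import *
from scipy.optimize import least_squares
d=np.load('w2.npz');KT=(d['K'],d['T'])
P=[((247,228),(-.035,-.028,0)),((510,235),(-.035,.028,0)),((246,462),(.02,-.028,0)),((493,469),(.02,.028,0)),
((178,33),(-.079,-.045,0)),((594,44),(-.079,.045,0))]
raw=[(np.array(z)+.5)/5-.5+[205,175] for z,_ in P]
raw+=[np.array(v)*.7 for v in [(298.5,457),(501,462)]]
M=[m for _,m in P]+[(.017,-.059,.12),(.017,.059,.12)]
def W(p,m):
    c,s=np.cos(p[2]),np.sin(p[2]);return [p[0]+c*m[0]-s*m[1],p[1]+s*m[0]+c*m[1],m[2]]
f=lambda p:np.concatenate([proj(KT,W(p,m))-r for m,r in zip(M,raw)])
r=least_squares(f,[.645,-.05,.31],loss='soft_l1')
print(r.x[:2],np.degrees(r.x[2]));print(np.round(f(r.x).reshape(-1,2),1).tolist())
print('head px*1/.7',proj(KT,W(r.x,(0,0,.18)))/.7,'pin',proj(KT,W(r.x,(0,0,.027))))
E
python3 fit.py
```

```text
[ 0.64617662 -0.04773058] 16.09453047269461
[[1.1, -0.0], [-0.8, 0.0], [0.5, -0.8], [0.2, -0.8], [-0.4, -0.7], [0.3, -0.4], [-0.5, 2.1], [-0.0, 2.4]]
head px*1/.7 [401.59524654 503.49752703] pin [279.58484665 260.09661258]
```

```bash
python3 -m crank '{"jaw":[1,1,1,1,1,1,1,1,1,1],"dp":[[0.1,-0.12,0],[0.2,-0.24,0],[0.3,-0.36,0],[0.4,-0.48,0.05],[0.5,-0.6,0.15],[0.6,-0.72,0.25],[0.7,-0.84,0.35],[0.78,-0.94,0.45],[0.78,-0.94,0.5],[0.78,-0.94,0.5]],"rotation":[[0,0,0.05],[0,0,0.1],[0,0,0.15],[0,0,0.2],[0,0,0.25],[0,0,0.3],[0,0,0.35],[0,0,0.38],[0,0,0.38],[0,0,0.38]]}'
python3 - <<'E'
from h import *
s=ctrl.state();im=ctrl.camera('wrist');cv2.imwrite('pics/w3raw.png',im[:,:,::-1]);cv2.imwrite('pics/w3.png',cv2.resize(im[:,:,::-1],(800,600)))
print(s['t'],s['ee_pos'],s['orientation'])
KT=cam('wrist',s)
Z=dict(round_carrier=0,sample=.016,grip_tab=.042)
for q in Z:
    for d in ctrl.landmark_of('wrist',q)[:2]: print(q,round(d['p'],2),np.round(d['location'],1),np.round(onz(KT,d['location'],Z[q]),4))
np.savez('w3.npz',K=KT[0],T=KT[1])
E
```

```text
t: 6.7
ee_pos: [0.4679, -0.3046, 0.1508]
orientation: [180.0, -0.1, 163.6]
ft_force: [-0.7, 0.1, 0.6]
opening: 1.001
finger_force: 0.0
6.7 [ 0.46787936 -0.30464802  0.15084798] [ 1.79988673e+02 -6.44813941e-02  1.63602828e+02]
round_carrier 0.68 [276.3 256. ] [ 0.5226 -0.3217  0.    ]
sample 0.81 [269.  325.7] [ 0.575  -0.3435  0.016 ]
```

View pics/w3.png

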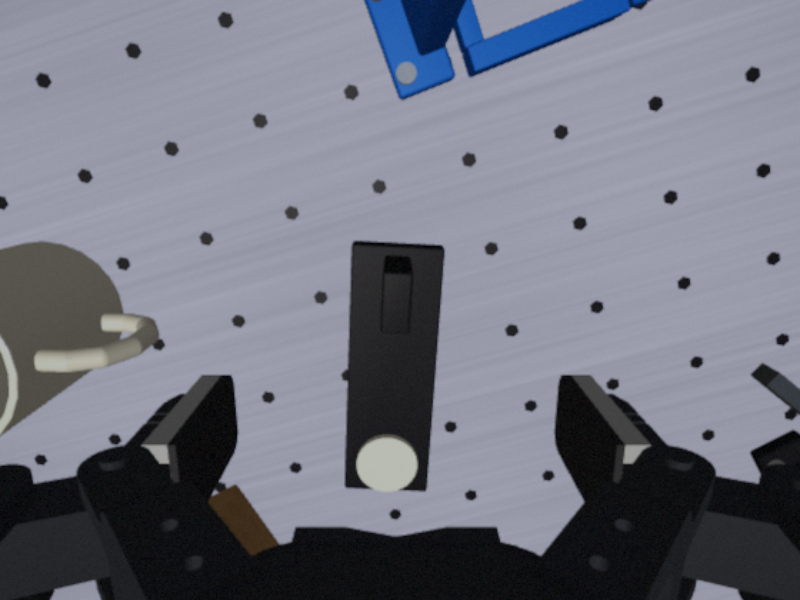

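The view shows the round-sample carrier between the fingers, with the tab top at (396,302) and the disc at (387,463). The mug is at left, its handle at (150,330), so I'll check finger clearance. I fit the carrier pose next.

```bash
python3 - <<'E'
from h import *
from scipy.optimize import least_squares
d=np.load('w3.npz');KT=(d['K'],d['T']);s=ctrl.state()
P=[((353.5,248),(-.075,-.025,.012)),((443,249),(-.075,.025,.012)),((346,487),(.075,-.025,.012)),((427,490),(.075,.025,.012)),((387,464),(.055,0,.016)),
((384.5,272),(-.07,-.007,.054)),((411,272),(-.07,.007,.054)),((381,331),(-.04,-.007,.054)),((409,332.5),(-.04,.007,.054))]
def W(p,m):
    c,q=np.cos(p[2]),np.sin(p[2]);return [p[0]+c*m[0]-q*m[1],p[1]+q*m[0]+c*m[1],m[2]]
f=lambda p:np.concatenate([proj(KT,W(p,m))-np.array(r)*.7 for r,m in P])
r=least_squares(f,[.52,-.32,-.29],loss='soft_l1')
print(r.x[:2],np.degrees(r.x[2]));print(np.round(f(r.x).reshape(-1,2),1).tolist())
tab=np.array(W(r.x,(-.055,0,.042)));print('tab',tab)
T=R.from_euler('xyz',s['orientation'],degrees=True).as_matrix();v=T.T@(tab-s['ee_pos']);print('tool shift to tab',v)
for z in(.045,.09):
  h=onz(KT,(157*.7,330*.7),z);print('mug handle',z,T.T@(h-tab))
print('carton',T.T@(onz(KT,(234*.7,488*.7),.045)-tab))
E
```

```text
[ 0.52291027 -0.32352852] -19.042583154982033
[[-1.6, -3.6], [1.4, -1.3], [-0.7, 0.7], [0.3, 1.0], [0.4, 0.2], [-1.2, -1.0], [1.5, 0.0], [-0.6, 1.0], [0.5, 0.9]]
tab [ 0.47092007 -0.30558362  0.042     ]
tool shift to tab [-0.00197427 -0.00030085  0.11024709]
mug handle 0.045 [-0.0165413  -0.11763834 -0.00294979]
mug handle 0.09 [-0.00122154 -0.09638217 -0.04798017]
carton [-0.10562234 -0.08681251 -0.00280204]
```

```bash
python3 -m crank '{"jaw":[1,1,1,1,1,1,1,0,0,0],"dp":[[-0.01,0,0.12],[-0.01,0,0.24],[-0.01,0,0.36],[-0.01,0,0.48],[-0.01,0,0.58],[-0.01,0,0.64],[-0.01,0,0.64],[-0.01,0,0.64],[-0.01,0,0.64],[-0.01,0,0.64]],"rotation":[[0,0,0.01],[0,0,0.02],[0,0,0.03],[0,0,0.03],[0,0,0.03],[0,0,0.03],[0,0,0.03],[0,0,0.03],[0,0,0.03],[0,0,0.03]]}' 90
```

```text
t: 8.15
ee_pos: [0.4703, -0.3058, 0.0238]
orientation: [-180.0, 0.1, 160.9]
ft_force: [-0.2, 0.3, -0.0]
opening: 0.386
finger_force: 0.0
```

```bash
python3 -m crank '{"jaw":[0,0,0,0,0,0,0,0,0,0],"dp":[[0,0,0],[0,0,0],[0,0,0],[0,0,-0.03],[0,0,-0.1],[0,0,-0.18],[0,0,-0.26],[0,0,-0.34],[0,0,-0.42],[0,0,-0.5]],"rotation":[[0,0,0],[0,0,0],[0,0,0],[0,0,0],[0,0,0],[0,0,0],[0,0,0],[0,0,0],[0,0,0],[0,0,0]]}' 90
python3 - <<'E'
from h import *
for c in('scene','wrist'): cv2.imwrite(f'pics/l_{c}.png',ctrl.camera(c)[:,:,::-1])
a=cv2.imread('pics/l_scene.png')[100:250,150:350];b=cv2.imread('pics/l_wrist.png')
cv2.imwrite('pics/l.png',np.hstack([cv2.resize(a,(400,300)),cv2.resize(b,(400,300))]))
E
```

```text
t: 9.4
ee_pos: [0.4701, -0.3057, 0.1248]
orientation: [180.0, 0.1, 160.9]
ft_force: [1.0, -0.1, -1.5]
opening: 0.147
finger_force: 87.7
```

View pics/l.png

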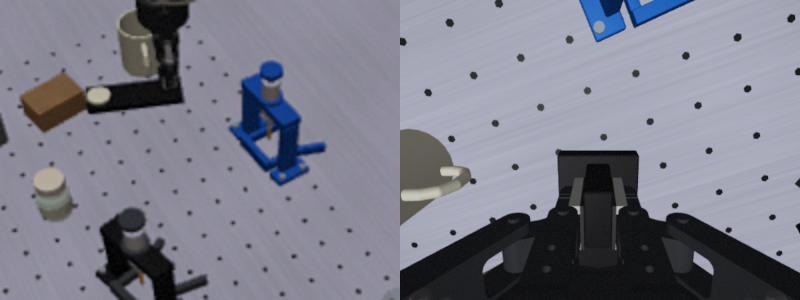

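Left: the carrier is held level and lifted. Right: the tab is centred between the pads. Next I carry it to the front of the mouth.

```bash
python3 -m crank '{"jaw":[0,0,0,0,0,0,0,0,0,0],"dp":[[0.06,0.1,0],[0.12,0.2,0],[0.18,0.3,0],[0.24,0.4,0],[0.3,0.5,0],[0.36,0.6,0],[0.42,0.7,0],[0.47,0.8,0],[0.51,0.86,0],[0.51,0.86,0]],"rotation":[[0,0,-0.05],[0,0,-0.1],[0,0,-0.15],[0,0,-0.2],[0,0,-0.25],[0,0,-0.3],[0,0,-0.35],[0,0,-0.38],[0,0,-0.391],[0,0,-0.391]]}'
python3 - <<'E'
from h import *
s=ctrl.state();F=np.array([.6462,-.0477]);a=np.radians(16.1);A=np.array([[np.cos(a),np.sin(a)],[-np.sin(a),np.cos(a)]])
print('fixture-frame',A@(s['ee_pos'][:2]-F),s['ee_pos'][2],s['orientation'])
for c in('scene','top'): cv2.imwrite(f'pics/p_{c}.png',ctrl.camera(c)[:,:,::-1])
E
```

```text
t: 10.75
ee_pos: [0.4298, -0.1092, 0.1233]
orientation: [180.0, 0.0, -163.9]
ft_force: [0.7, 0.6, -1.6]
opening: 0.147
finger_force: 87.9
fixture-frame [-0.22500076  0.00093845] 0.12331805676283004 [ 1.79993446e+02  3.37135582e-03 -1.63885935e+02]
```

```bash
python3 -m crank '{"jaw":[0,0,0,0,0,0,0,0,0,0],"dp":[[0,-0.005,0.08],[0,-0.005,0.16],[0,-0.005,0.24],[0,-0.005,0.32],[0,-0.005,0.4],[0,-0.005,0.46],[0,-0.005,0.495],[0,-0.005,0.495],[-0.05,-0.005,0.495],[-0.1,-0.005,0.495]],"rotation":[[0,0,0],[0,0,0],[0,0,0],[0,0,0],[0,0,0],[0,0,0],[0,0,0],[0,0,0],[0,0,0],[0,0,0]]}'
python3 - <<'E'
from h import *
s=ctrl.state();F=np.array([.6462,-.0477]);a=np.radians(16.1);A=np.array([[np.cos(a),np.sin(a)],[-np.sin(a),np.cos(a)]])
print('fixture-frame',A@(s['ee_pos'][:2]-F),s['ee_pos'][2])
for c in('scene','wrist'): cv2.imwrite(f'pics/q_{c}.png',ctrl.camera(c)[:,:,::-1])
a=cv2.imread('pics/q_scene.png')[170:270,190:310];b=cv2.imread('pics/q_wrist.png')
cv2.imwrite('pics/q.png',cv2.convertScaleAbs(cv2.resize(a,(720,600),interpolation=cv2.INTER_CUBIC),alpha=1.4,beta=15))
E
```

```text
t: 12.1
ee_pos: [0.4507, -0.105, 0.0246]
orientation: [-180.0, 0.1, -163.9]
ft_force: [0.5, 0.3, -1.0]
opening: 0.145
finger_force: 87.9
fixture-frame [-0.20367655 -0.00082486] 0.02462683658274645
```

View pics/q.png

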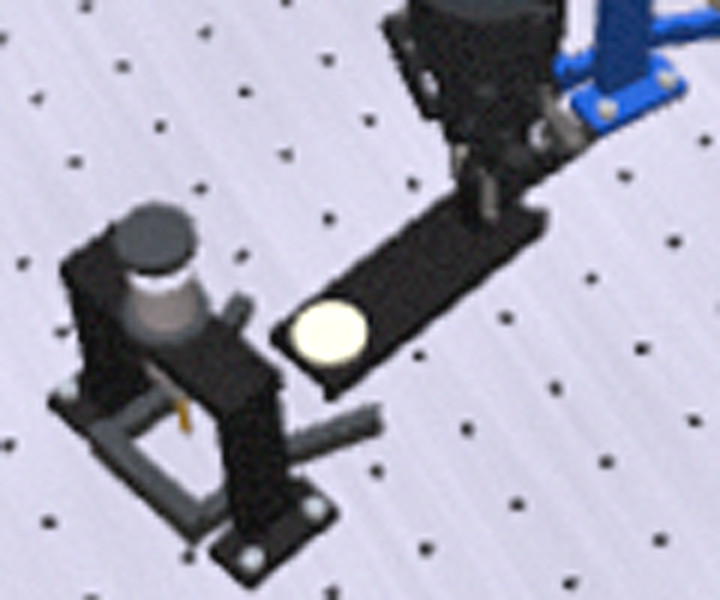

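The crop shows the carrier's sample end (330,335) entering between the rail tips (240,310) and (375,420), aligned with the channel. I slide it on in and watch the forces.

```bash
python3 -m crank '{"jaw":[0,0,0,0,0,0,0,0,0,0],"dp":[[-0.04,0.004,0],[-0.08,0.004,0],[-0.12,0.004,0],[-0.16,0.004,0],[-0.2,0.004,0],[-0.24,0.004,0],[-0.28,0.004,0],[-0.32,0.004,0],[-0.36,0.004,0],[-0.36,0.004,0]],"rotation":[[0,0,0],[0,0,0],[0,0,0],[0,0,0],[0,0,0],[0,0,0],[0,0,0],[0,0,0],[0,0,0],[0,0,0]]}'
cat > fx.py <<'E'
from h import *
s=ctrl.state();F=np.array([.6462,-.0477]);a=np.radians(16.1);A=np.array([[np.cos(a),np.sin(a)],[-np.sin(a),np.cos(a)]])
print('fixture-frame',A@(s['ee_pos'][:2]-F),s['ee_pos'][2],'F fix',A@s['ft_force'][:2],s['ft_force'][2],'tq',s['wrist_torque'])
E
python3 fx.py
```

```text
t: 13.45
ee_pos: [0.5191, -0.0844, 0.0242]
orientation: [-180.0, 0.0, -163.9]
ft_force: [-0.6, -0.0, -2.1]
opening: 0.152
finger_force: 87.9
fixture-frame [-1.32323745e-01  4.48382596e-05] 0.024207064303008154 F fix [-0.5445561   0.14331446] -2.0854188874877977 tq [0.00187614 0.11701836 0.00774088]
```

```bash
python3 -m crank '{"jaw":[0,0,0,0,0,0,0,0,0,0],"dp":[[-0.02,0,0],[-0.04,0,0],[-0.06,0,0],[-0.075,0,0],[-0.09,0,0],[-0.1,0,0],[-0.105,0,0],[-0.11,0,0],[-0.115,0,0],[-0.115,0,0]],"rotation":[[0,0,0],[0,0,0],[0,0,0],[0,0,0],[0,0,0],[0,0,0],[0,0,0],[0,0,0],[0,0,0],[0,0,0]]}'; python3 fx.py
```

```text
t: 14.7
ee_pos: [0.5399, -0.0783, 0.0241]
orientation: [180.0, -0.1, -163.9]
ft_force: [-2.3, -0.6, -0.7]
opening: 0.147
finger_force: 87.9
fixture-frame [-0.11060945  0.00012149] 0.024086582631648444 F fix [-2.33273828  0.04995793] -0.6905312527220341 tq [-0.19668297  0.84420751  0.02797571]
```

```bash
python3 -m crank '{"jaw":[0,0,0,0,0,0,0,0,0,0],"dp":[[-0.004,0,0],[-0.008,0,0],[-0.012,0,0],[-0.016,0,0],[-0.02,0,0],[-0.02,0,0],[-0.02,0,0],[-0.02,0,0],[-0.02,0,0],[-0.02,0,0]],"rotation":[[0,0,0],[0,0,0],[0,0,0],[0,0,0],[0,0,0],[0,0,0],[0,0,0],[0,0,0],[0,0,0],[0,0,0]]}'; python3 fx.py
```

```text
t: 15.95
ee_pos: [0.5398, -0.0781, 0.0238]
orientation: [179.9, -0.5, -164.0]
ft_force: [-14.0, -2.7, 8.3]
opening: 0.152
finger_force: 89.6
fixture-frame [-0.11069881  0.00027299] 0.023830087245161002 F fix [-14.17334103   1.28737617] 8.327703599483135 tq [-0.76306413  4.52387862 -0.01953003]
```

It stopped at x = -110.7 mm with 14 N of resistance, which agrees with home. I ease the push, open the jaw and rise.

```bash
python3 -m crank '{"jaw":[0,0,0.5,0.5,0.5,0.5,0.5,0.5,0.5,0.5],"dp":[[0.008,0,0],[0.015,0,0],[0.015,0,0],[0.015,0,0],[0.015,0,0],[0.015,0,0],[0.015,0,-0.05],[0.015,0,-0.2],[0.015,0,-0.4],[0.015,0,-0.6]],"rotation":[[0,0,0],[0,0,0],[0,0,0],[0,0,0],[0,0,0],[0,0,0],[0,0,0],[0,0,0],[0,0,0],[0,0,0]]}'
python3 -m crank '{"jaw":[0.5,0.5,0.5,0.5,0.5,0.5,0.5,0.5,0.5,0.5],"dp":[[0,0,-0.15],[0,0,-0.3],[0,0,-0.4],[0,0,-0.48],[0,0,-0.52],[0,0,-0.52],[0,0,-0.52],[0,0,-0.52],[0,0,-0.52],[0,0,-0.52]],"rotation":[[0,0,0],[0,0,0],[0,0,0],[0,0,0],[0,0,0],[0,0,0],[0,0,0],[0,0,0],[0,0,0],[0,0,0]]}'
python3 - <<'E'
from h import *
s=ctrl.state();im=ctrl.camera('wrist');cv2.imwrite('pics/w5raw.png',im[:,:,::-1])
KT=cam('wrist',s);print(s['t'],s['ee_pos'],s['orientation'])
np.savez('w5.npz',K=KT[0],T=KT[1])
Z=dict(sample=.016,grip_tab=.042,plunger_head=.18,end_stop=.011)
for q in Z:
    for d in ctrl.landmark_of('wrist',q)[:2]: print(q,round(d['p'],2),np.round(d['location'],1),np.round(onz(KT,d['location'],Z[q]),4))
b=im[150:390,120:440,::-1]
cv2.imwrite('pics/w5.png',cv2.convertScaleAbs(cv2.resize(b,(800,600),interpolation=cv2.INTER_CUBIC),alpha=1.5,beta=20))
E
python3 fx.py
```

```text
t: 17.2
ee_pos: [0.5415, -0.078, 0.1463]
orientation: [-180.0, 0.0, -163.9]
ft_force: [0.8, 0.7, 0.5]
opening: 0.499
finger_force: 0.0
t: 18.45
ee_pos: [0.5415, -0.0778, 0.2481]
orientation: [180.0, -0.0, -163.9]
ft_force: [0.4, 0.2, -0.2]
opening: 0.499
finger_force: 0.0
18.45 [ 0.54149555 -0.07783865  0.24812705] [ 1.79996393e+02 -1.59864565e-02 -1.63935148e+02]
sample 0.63 [274.8 271.5] [ 0.6473 -0.0504  0.016 ]
grip_tab 0.59 [275.8 173.7] [ 0.5388 -0.0804  0.042 ]
grip_tab 0.25 [275.1 270.3] [ 0.6342 -0.0536  0.042 ]
plunger_head 0.98 [279.  377.3] [ 0.6463 -0.0467  0.18  ]
end_stop 0.77 [276. 280.] [ 0.659  -0.0456  0.011 ]
fixture-frame [-1.08896742e-01  6.26216583e-05] 0.24829683944224565 F fix [0.36391264 0.52130538] 0.08145524044182322 tq [-0.00548034  0.00855384 -0.00943294]
```

View pics/w5.png

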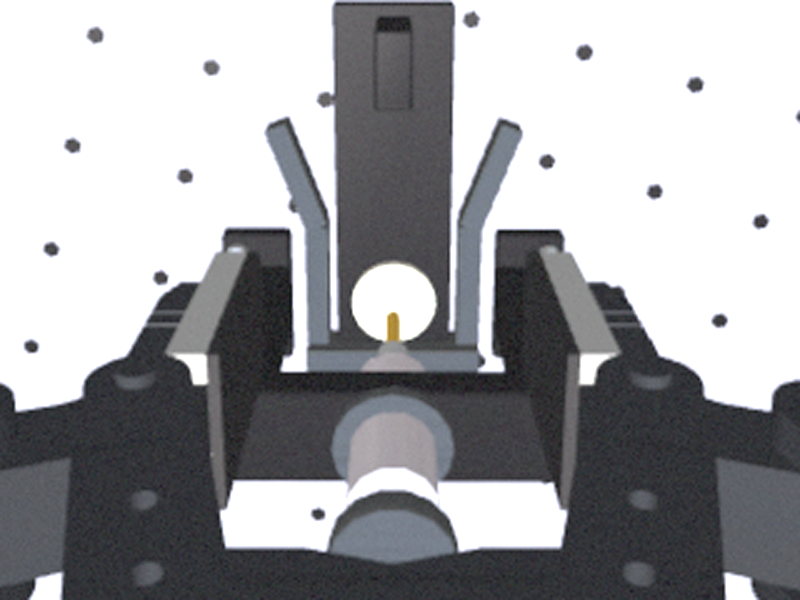

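The carrier lies straight in the channel with the disc under the pin at (393,310) and its front edge at the end stop. The plunger head matches the fitted axis within about 1 mm. I shut the fingers and move over the head.

```bash
python3 -m crank '{"jaw":[0,0,0,0,0,0,0,0,0,0],"dp":[[-0.1,0,0],[-0.2,0,0],[-0.3,0,0],[-0.4,0,0],[-0.5,0,0],[-0.545,0,0.05],[-0.545,0,0.12],[-0.545,0,0.2],[-0.545,0,0.27],[-0.545,0,0.29]],"rotation":[[0,0,0],[0,0,0],[0,0,0],[0,0,0],[0,0,0],[0,0,0],[0,0,0],[0,0,0],[0,0,0],[0,0,0]]}' 30
python3 fx.py
```

```text
t: 19.95
ee_pos: [0.6453, -0.0478, 0.1889]
orientation: [180.0, -0.1, -163.9]
ft_force: [0.6, -0.3, 0.2]
opening: 0.001
finger_force: 0.0
fixture-frame [-0.00093184  0.00012373] 0.1889207633577205 F fix [ 0.50123578 -0.43047279] 0.23978550414322142 tq [-0.02407557  0.0204174  -0.00060559]
```

```bash
python3 -m crank '{"jaw":[0,0,0,0,0,0,0,0,0,0],"dp":[[0,0,0.02],[0,0,0.04],[0,0,0.05],[0,0,0.06],[0,0,0.07],[0,0,0.08],[0,0,0.09],[0,0,0.1],[0,0,0.11],[0,0,0.115]],"rotation":[[0,0,0],[0,0,0],[0,0,0],[0,0,0],[0,0,0],[0,0,0],[0,0,0],[0,0,0],[0,0,0],[0,0,0]]}'
python3 fx.py
```

```text
t: 21.2
ee_pos: [0.6464, -0.0477, 0.168]
orientation: [-180.0, 0.0, -163.9]
ft_force: [-3.1, 1.3, 8.8]
opening: -0.0
finger_force: 3.6
fixture-frame [ 1.94360214e-04 -8.48686049e-05] 0.16796754114976647 F fix [-2.65155726  2.11697543] 8.759649112779936 tq [ 0.45779472  1.04113598 -0.02217976]
```

```bash
python3 -m crank '{"jaw":[0,0,0,0,0,0,0,0,0,0],"dp":[[0,0,0.005],[0,0,0.01],[0,0,0.015],[0,0,0.02],[0,0,0.025],[0,0,0.025],[0,0,0.025],[0,0,0.025],[0,0,0.025],[0,0,0.025]],"rotation":[[0,0,0],[0,0,0],[0,0,0],[0,0,0],[0,0,0],[0,0,0],[0,0,0],[0,0,0],[0,0,0],[0,0,0]]}'
python3 fx.py
```

```text
t: 22.45
ee_pos: [0.6465, -0.0478, 0.166]
orientation: [-179.9, 0.2, -163.9]
ft_force: [-8.2, 3.3, 17.1]
opening: -0.001
finger_force: 9.0
fixture-frame [ 0.00027677 -0.00014634] 0.16598183434744837 F fix [-6.99819219  5.46396941] 17.117170709735174 tq [1.13221563 2.89708673 0.04714164]
```

The head is at its stop: z = 0.166 m, and 17 N is well above the spring and pin total of about 10 N. I hold it there, then rise.

```bash
python3 -m crank '{"jaw":[0,0,0,0,0,0,0,0,0,0],"dp":[[0,0,0.005],[0,0,0.005],[0,0,0.005],[0,0,0.005],[0,0,0.005],[0,0,0.005],[0,0,0.005],[0,0,0.005],[0,0,0.005],[0,0,0.005]],"rotation":[[0,0,0],[0,0,0],[0,0,0],[0,0,0],[0,0,0],[0,0,0],[0,0,0],[0,0,0],[0,0,0],[0,0,0]]}'
python3 -m crank '{"jaw":[0,0,0,0,0,0,0,0,0,0],"dp":[[0,0,0],[0,0,-0.03],[0,0,-0.06],[0,0,-0.1],[0,0,-0.15],[0,0,-0.25],[0,0,-0.35],[0.1,0,-0.45],[0.25,0,-0.45],[0.4,0,-0.45]],"rotation":[[0,0,0],[0,0,0],[0,0,0],[0,0,0],[0,0,0],[0,0,0],[0,0,0],[0,0,0],[0,0,0],[0,0,0]]}'
python3 -m crank '{"jaw":[0,0,0,0,0,0,0,0,0,0],"dp":[[0.1,0,0],[0.2,0,0],[0.2,0,0],[0.2,0,0],[0.2,0,0],[0.2,0,0],[0.2,0,0],[0.2,0,0],[0.2,0,0],[0.2,0,0]],"rotation":[[0,0,0],[0,0,0],[0,0,0],[0,0,0],[0,0,0],[0,0,0],[0,0,0],[0,0,0],[0,0,0],[0,0,0]]}'
python3 - <<'E'
from h import *
s=ctrl.state();im=ctrl.camera('wrist');cv2.imwrite('pics/w6raw.png',im[:,:,::-1])
KT=cam('wrist',s)
Z=dict(sample=.016,plunger_head=.18)
for q in Z:
    for d in ctrl.landmark_of('wrist',q)[:1]: print(q,round(d['p'],2),np.round(onz(KT,d['location'],Z[q]),4))
a=ctrl.camera('scene')[170:270,190:310,::-1]
cv2.imwrite('pics/w6.png',np.hstack([cv2.resize(im[150:390,120:440,::-1],(440,330)),cv2.resize(a,(360,330))]))
E
```

```text
t: 23.7
ee_pos: [0.6465, -0.0478, 0.166]
orientation: [-179.9, 0.2, -163.9]
ft_force: [-9.9, 4.2, 22.5]
opening: -0.004
finger_force: 10.8
t: 24.95
ee_pos: [0.5687, -0.07, 0.2512]
orientation: [180.0, -0.0, -163.9]
ft_force: [0.6, 0.2, 0.3]
opening: 0.002
finger_force: 0.0
t: 26.2
ee_pos: [0.531, -0.0809, 0.2513]
orientation: [-180.0, 0.0, -163.9]
ft_force: [-0.2, 0.2, -0.5]
opening: -0.001
finger_force: 0.0
plunger_head 0.75 [ 0.6481 -0.0473  0.18  ]
```

View pics/w6.png

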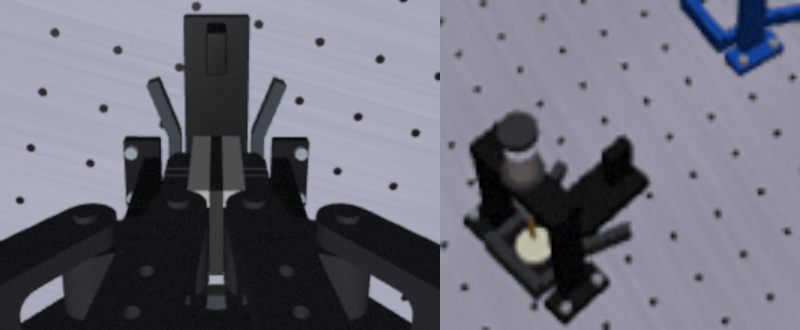

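The plunger is back up. The scene crop shows the disc at (533,243) under the pin, close to the end stop. I check the rear edge once against home and then hand in.

```bash
python3 - <<'E'
from h import *
d=np.load('w5.npz');KT=(d['K'],d['T']);F=np.array([.6462,-.0477]);a=np.radians(16.1);A=np.array([[np.cos(a),np.sin(a)],[-np.sin(a),np.cos(a)]])
f=lambda uv,z:np.round(A@(onz(KT,np.array(uv)/2.5+[120,150],z)[:2]-F),4)
print('rear edge (-.130)',f((393,6),.012),'disc (0)',f((393,302),.016),'stop top edge (.02)',f((393,346),.022),'slab front L/R',f((337,340),.012))
E
```

```text
rear edge (-.130) [-0.1287 -0.0003] disc (0) [-0.0005 -0.0002] stop top edge (.02) [ 0.0175 -0.0002] slab front L/R [ 0.0198 -0.0252]
```

The rear edge, disc and front edge all agree with home within about 1 mm.

```bash
python3 -c "
from rig import ctrl
print(ctrl.close_job())"
```

```text
the job is handed in; nothing more can be done
None
```

The round-sample carrier is home against the end stop; the plunger was pressed to its stop for about 2 s and came back up, and the job is handed in at about 26 s of robot time.

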